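# Hang the palm sander on the balancer arm

## Task

Hang the palm sander by its hook on the steel bar at the end of the spring-balanced arm, between the yellow shoulders. The arm sinks under the weight: keep hold of the lifting tab and let it down gently, without forcing the arm, until the arm alone carries the sander and has settled, and only then let go, so that the arm neither drops nor springs up. Leave the sander hanging still and upright, and everything else on the bench where it stands.

Things in the scene. Friction and masses are not known exactly. Their poses are not given: they have to be found in the camera images.
- sander: Orange palm sander standing on its round black pad (pad 125 mm across, body 85 mm tall, dome 82 mm wide; 0.36 to 0.9 kg, centre of mass nearly under the tab). Origin: centre of the underside, z up. A black nozzle reaches 90 mm out along -x, 30 mm up. It carries a steel hook and a yellow tab on top. It starts with its +y side facing roughly to the robot's left.
- hook (a point): Underside middle of the hook's bridge, 145 mm above the sander's underside; axes as the sander's. The hook is 16 mm wide (x), an upside-down J in the y-z plane: post at y -25 to -13 mm, bridge 12 mm thick, lip at y +13 to +25 mm ending 17 mm below this point. Throat 26 mm wide; the bar enters sideways from +y, below the lip and above the dome (43 mm opening), then the bridge is lowered on it.
- tab (a point): Grip point in the middle of the yellow lifting tab, 37 mm above point hook and 182 mm above the underside. Axes as the sander's. The tab is 12 mm thick along y (the faces to pinch), 26 mm wide along x, and stands from 25 mm below to 20 mm above this point.
- seat (a point): Top face middle of the steel seat bar at the arm's free end, about 265 mm above the bench when empty. Bar 16 mm wide (y), 16 mm deep, along x; +x points along the arm to the column, z up; always level. Yellow shoulders stand 26 mm apart along x, 8 mm above the bar's top, each 10 mm thick and 26 mm wide. Free space below; the links begin 28 mm off along +x, from 16 mm below to 32 mm above.
- head (a joint): Sinking of the spring arm, rad, read at its head: 0 = empty, at its upper stop (links 0.17 above level), grows as it sinks, lower stop 0.4. Links 260 mm long: the seat sinks 26 mm per 0.1 rad, moving up to 5 mm along its x. It starts to sink at about 1.5 N on the seat, then about 80 N/m; the sander sinks it 25 to 90 mm by its weight. Let go too early or late it drops or bounces; take it no faster than 50 mm/s.
- holder: Steel tool holder with two yellow shoulders, carrying the seat bar, at the free end of the balancer arm: red and dark parallel links from a red swivel block (its top about 300 mm up) on a steel column bolted to the bench, 295 mm from the seat along the seat's +x. Origin 35 mm from the seat along +x, 10 mm below it. The arm also swings sideways about the column, stiffly (0.2 N m of friction).
- tin: Blue can, 84 mm across, 90 mm tall; origin under its centre. Bystander: leave alone.
- oil: Black oil bottle with red cap, 64 mm across, 170 mm tall; origin under its centre. Bystander: leave alone.
- funnel: Red funnel upside down on its rim, 110 mm across, 110 mm tall; origin under its centre. Bystander: leave alone.
- wrench: Steel spanner lying flat; origin under its middle. Bystander: leave alone.
- driver: Screwdriver lying flat; origin under its middle. Bystander: leave alone.
- socket: Steel socket standing, 30 mm across, 40 mm tall; origin under its centre. Bystander: leave alone.
- cup: Steel bowl, 90 mm across, 70 mm tall; origin under its centre. Bystander: leave alone.
Mind the look-alikes: they are no part of the job. Leave any green look-alike of the sander alone.

How it is judged:
By the outcome, as a careful person would: the job done as asked, in the order asked, and still so for the second after the job is handed in, with the robot touching nothing.
It also fails if it takes over 61 s, if anything falls off the work surface, if the arm or the gripper's body presses on something with over 40 N, if the wrist force passes 120 N, or if a joint passes its speed limit or range.

## Robot

A 7-joint arm with a two-finger parallel gripper is mounted at the origin on the work surface. World frame = base frame: x ahead of the robot, y to its left, z up, the work surface at z = 0. Lengths are in m, angles in rad, forces in N, time in s.
With the tool pointing down it reaches from about 0.35 to 0.9 m from the base axis. Payload 19.9 kg.
Tool frame: the origin (TCP) lies at the very end of the fingers, on their centre line; the grasp point (between the pads) lies 19 mm behind it; z points along the fingers, y is the direction in which the jaws open and shut (so a half turn about z gives the same grasp; the last joint's range is limited). The gripper opens to 85 mm and grips with 20 to 120 N. Pads are 22 mm wide; open, the fingers measure 114 mm over their backs; the gripper's body (76 mm by 85 mm) begins 54 mm behind the grasp point. The pads swing forward as they close: fully open they stand 13 mm farther back than shut.
Start: joints at [1.254, 0.417, -0.01, 1.614, 0.005, 1.111, -0.053], TCP at [0.17, -0.601, 0.231] pointing down, gripper open.
Joint ranges: [-2.81, 2.81], [-0.39, 2.02], [-1.27, 1.25], [0.06, 2.57], [-1.19, 4.33], [0.19, 2], [-2.82, 2.82]. Speed limits (rad/s): [1.89, 1.89, 2.39, 2.39, 3.01, 3.01, 3.01].

## Interface

Orientations are given as a rotation vector (axis times angle).
In Python, from plant import ctrl gives the robot as it stands.
- The arm moves only by the tool arm_command, never from a script. Its argument "plan" is text: rows parted by semicolons, each of 5 numbers parted by spaces: the shift along the tool's x, y, z in mm, then the turn about the tool's z in rad, then the opening in per cent of the stroke, from 0 (shut) to 100 (fully open). In form: x y z turn gripper; .... A call has exactly 5 rows; each row shifts and turns the pose as measured when the row begins, along the tool's axes as they then stand; what a row does not reach is not made up. A row lasts 1/12 s, in which the tool goes at most 41.7 mm and 7.16 degrees, less where a joint would pass 70% of its speed; a pose out of reach is approached as far as the arm can. A call with a gripper value outside its range is refused whole. The fingers move at their own pace and stop on an object; the grip force is fixed at half the most. Time passes only in rows, so rows that do not move let the fingers close, or fill a call up. It gives the time, the measured TCP pose, the force and the opening at its end, in the units of the state.
- ctrl.sense(): the state, without advancing time (a new reading comes with each control period).
- ctrl.camera(name): name is "side" or "top"; returns (picture, depth): 420x560x3 uint8, red, green, blue; 420x560 float32, m along the optical axis (not along the pixel's ray), 0 where there is no reading.
- ctrl.get_calibration(name): a dict with "K" (3x3 intrinsics, pixels), "k1" (the pictures are not rectified: a ray, as slopes to the right and down, at radius r is drawn at 1 + k1 r^2 times it, then the intrinsics apply), "R" (3x3) and "t" (3): a world point X has camera coordinates R X + t. Camera axes: x right, y down, z forward; pixel columns grow to the right and rows downward; lengths in m; the calibration is good to about 2 mm. A picture is of the moment at which its call begins. get_calibration takes no time and is no camera call.
- ctrl.sign_off(): hands the job in, once; it reports no verdict.
Trained networks look in the newest picture that a camera, given by its name, has taken for a name from the list of things; names that differ only in an ending like _2 or _b are one class to them, and where a whole thing is asked for, a point or a joint stands for the part that bears it (a point fixed in the world has none). Each returns a list of dicts, best first, with "p" (0 to 1); they miss things now and then, are a little off and sometimes report something else, mostly with a low value. They report only what shows in the picture. A call takes as long as a camera call. They do not tell look-alikes from the thing itself.
- ctrl.spot_in(camera, query): "at" ([x, y, z] in m, in world coordinates, good to about 4 mm: the middle of the surface that is visible of it).
The state is a dict: "time_s": time; "q": joint angles; "qd": joint speeds; "tau": joint torques, N m; "tool_pos": TCP position; "ee_rot": TCP orientation; "ft_force": force on the tool from outside, world axes, zero at the start; "ft_torque": the same for the moment, N m; "finger_gap": finger opening in m.
Only numpy, scipy, OpenCV 4.12 (cv2) and the standard library are available. Lean on these libraries where they do the work, as an engineer would, in place of code of your own. Each camera call takes 0.05 s, during which the arm holds its last target. There are 200 camera calls.

## Working session

There is one attempt and no reset: what is moved stays moved. The work goes in short steps, Python scripts to look and compute and a tool call to move; the robot and the scene stay as the last step left them, time stands still between calls to the robot, and variables do not carry over. Pictures are saved under pics/ and viewed, about 8 in all and at most 12, crops included, and the job is handed in when it is done.

Besides the shell and the picture viewer there is one more tool, called by a JSON object that holds its "method" and its "body", one argument or row to a line. arm_command: Moves the arm, as the interface text tells. Its arguments: {"type":"object","properties":{"plan":{"type":"string"}},"required":["plan"]}

```bash
mkdir -p pics; ls; cat > h.py <<'E'
import numpy as np, cv2
from plant import ctrl
from scipy.spatial.transform import Rotation as R
def cloud(n):
    im,d=ctrl.camera(n); c=ctrl.get_calibration(n); K=np.array(c["K"]); k1=c["k1"]
    h,w=d.shape; u,v=np.meshgrid(np.arange(w),np.arange(h))
    x=(u-K[0,2])/K[0,0]; y=(v-K[1,2])/K[1,1]
    X,Y=x.copy(),y.copy()
    for _ in range(8):
        f=1+k1*(X*X+Y*Y); X,Y=x/f,y/f
    P=np.stack([X*d,Y*d,d],-1)
    W=(P-np.array(c["t"]))@np.array(c["R"])
    W[d==0]=np.nan
    return im,W
def save(n,im): cv2.imwrite("pics/"+n+".png",im[...,::-1])
E
python3 - <<'E'
from h import *
for n in("top","side"):
    im,W=cloud(n); save(n+"0",im); np.save(n+"0.npy",W)
    for q in("sander","hook","tab","seat","holder"):
        print(n,q,[(np.round(a["at"],3).tolist(),round(a["p"],2)) for a in ctrl.spot_in(n,q)[:3]])
s=ctrl.sense();print(s["time_s"],s["tool_pos"],s["ee_rot"],s["finger_gap"],s["ft_force"])
print(R.from_rotvec(s["ee_rot"]).as_matrix().round(3))
a=cv2.imread("pics/top0.png");b=cv2.imread("pics/side0.png")
E
```

```text
pics
top sander [([0.295, -0.288, 0.045], 0.88), ([0.263, -0.461, 0.043], 0.76), ([0.484, -0.309, 0.044], 0.6)]
top hook [([0.548, 0.167, 0.265], 0.74), ([0.48, -0.31, 0.047], 0.72), ([0.265, -0.462, 0.043], 0.61)]
top tab [([0.266, -0.463, 0.041], 0.8), ([0.483, -0.316, 0.041], 0.79)]
top seat [([0.55, 0.167, 0.264], 0.73), ([0.378, 0.078, 0.041], 0.63)]
top holder [([0.553, 0.172, 0.268], 0.61)]
side sander [([0.303, -0.278, 0.044], 0.84), ([0.26, -0.457, 0.068], 0.83), ([0.49, -0.308, 0.046], 0.82)]
side hook [([0.256, -0.455, 0.065], 0.81), ([0.302, -0.275, 0.045], 0.74), ([0.712, -0.06, 0.041], 0.67)]
side tab [([0.303, -0.277, 0.046], 0.88), ([0.254, -0.456, 0.07], 0.86), ([0.713, -0.061, 0.042], 0.59)]
side seat [([0.556, 0.174, 0.266], 0.55), ([0.712, -0.059, 0.039], 0.25)]
side holder [([0.552, 0.172, 0.265], 0.64), ([0.352, 0.394, 0.01], 0.39), ([0.488, -0.301, 0.045], 0.24)]
0.6 [ 0.17019102 -0.60135915  0.23126795] [-3.11170811e+00 -4.31747868e-01  2.44098795e-05] 0.08560815699436773 [-0.25687243 -1.01626245  0.10975375]
[[ 0.962  0.272 -0.   ]
 [ 0.272 -0.962  0.   ]
 [-0.    -0.    -1.   ]]
```

View pics/top0.png

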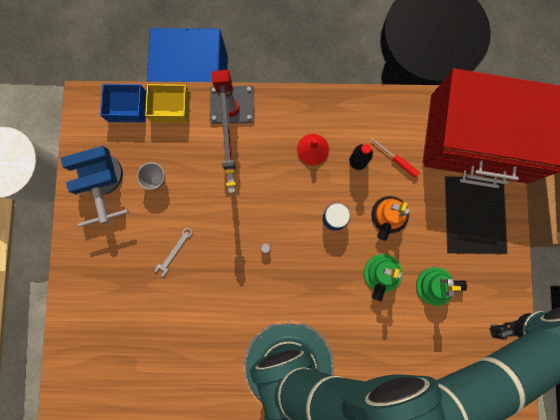

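View pics/side0.png

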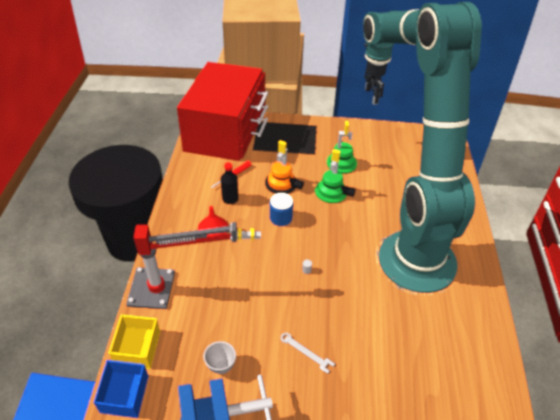

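The top picture shows the orange sander at (391,212), with its nozzle toward the robot at (384,231). The seat is at (231,180) and the column at (225,100). The green look-alikes are at (383,272) and (436,286). Next I'll measure the tab, hook and seat from depth.

```bash
python3 - <<'E'
from h import *
for n in("top","side"):
    im=cv2.imread(f"pics/{n}0.png"); W=np.load(n+"0.npy"); hsv=cv2.cvtColor(im,cv2.COLOR_BGR2HSV)
    H,S,V=[hsv[...,i].astype(int) for i in range(3)]
    yel=(H>21)&(H<36)&(S>120)&(V>90)
    def near(c,r): return np.hypot(W[...,0]-c[0],W[...,1]-c[1])<r
    def rep(l,m):
        p=W[m]; 
        if len(p)<3: print(n,l,len(p));return
        q=p[:,:2]-p[:,:2].mean(0); w,v=np.linalg.eigh(q.T@q)
        print(n,l,len(p),p.mean(0).round(4),np.median(p,0).round(4),"min",p.min(0).round(3),"max",p.max(0).round(3),"dir",v[:,1].round(2))
    z=W[...,2]
    rep("tab",yel&near((.48,-.31),.1)&(z>.14))
    rep("tabtop",yel&near((.48,-.31),.1)&(z>.195))
    rep("hookgrey",(S<70)&near((.48,-.31),.07)&(z>.1))
    org=(H>4)&(H<19)&(S>150)&near((.48,-.31),.1)
    rep("dome",org&(z>.03))
    rep("domeTop",org&(z>.075))
    rep("nozzle",(V<60)&near((.46,-.3),.14)&(z>.015)&(z<.06))
    rep("should",yel&near((.55,.17),.08)&(z>.2))
    rep("bar",(S<70)&near((.55,.17),.03)&(z>.2))
    rep("armtop",near((.68,.18),.16)&(z>.25)&(z<.29))
    for r in np.arange(.5,.86,.02):
        m=near((r,.18),.06)&(abs(W[...,0]-r)<.01)&(z>.22)
        if m.sum(): print(round(r,2),m.sum(),np.median(W[m],0).round(3))
    a=im[190:245,355:425] if n=="top" else im[130:200,250:320]
    b=im[150:205,195:265] if n=="top" else im[205:260,205:275]
    cv2.imwrite(f"pics/c_{n}.png",np.hstack([cv2.resize(x,(400,320),interpolation=cv2.INTER_CUBIC) for x in(a,b)]))
E
cd pics; python3 -c "
import cv2,numpy as np
cv2.imwrite('c.png',np.vstack([cv2.resize(cv2.imread(f'c_{n}.png'),(800,300)) for n in('top','side')]))"
```

```text
top tab 48 [ 0.4943 -0.3271  0.1966] [ 0.4941 -0.3269  0.2002] min [ 0.483 -0.337  0.173] max [ 0.506 -0.319  0.206] dir [-0.91  0.42]
top tabtop 35 [ 0.4953 -0.3283  0.2012] [ 0.4946 -0.3278  0.2013] min [ 0.485 -0.337  0.196] max [ 0.506 -0.319  0.206] dir [-0.88  0.47]
top hookgrey 63 [ 0.4939 -0.3288  0.1519] [ 0.494  -0.3228  0.1553] min [ 0.48  -0.353  0.108] max [ 0.509 -0.304  0.165] dir [0.45 0.89]
top dome 580 [ 0.4875 -0.3156  0.0688] [ 0.4844 -0.3123  0.0806] min [ 0.408 -0.379  0.03 ] max [ 0.544 -0.279  0.187] dir [-0.91 -0.41]
top domeTop 338 [ 0.4898 -0.3202  0.0873] [ 0.4869 -0.3179  0.085 ] min [ 0.456 -0.364  0.075] max [ 0.534 -0.29   0.187] dir [-0.9  -0.43]
top nozzle 194 [ 0.4452 -0.3074  0.0388] [ 0.4418 -0.3035  0.0426] min [ 0.411 -0.386  0.015] max [ 0.553 -0.27   0.054] dir [-0.94  0.33]
top should 57 [0.5604 0.1695 0.2718] [0.5494 0.1695 0.2721] min [0.539 0.156 0.263] max [0.587 0.183 0.282] dir [-0.99 -0.13]
top bar 77 [0.5469 0.1688 0.2649] [0.5527 0.1687 0.2648] min [0.521 0.159 0.258] max [0.573 0.177 0.272] dir [-0.99 -0.12]
top armtop 663 [0.676  0
[... 1561 characters left out ...]
0.2616] [0.5528 0.1736 0.2619] min [0.522 0.159 0.253] max [0.572 0.182 0.268] dir [-1.   -0.09]
side armtop 861 [0.667  0.1888 0.2659] [0.6569 0.1893 0.264 ] min [0.522 0.155 0.25 ] max [0.839 0.228 0.29 ] dir [-0.99 -0.1 ]
0.52 29 [0.524 0.173 0.262]
0.54 70 [0.541 0.177 0.264]
0.56 58 [0.561 0.178 0.26 ]
0.58 106 [0.583 0.185 0.27 ]
0.6 111 [0.598 0.185 0.284]
0.62 87 [0.62  0.184 0.275]
0.64 83 [0.64  0.186 0.27 ]
0.66 85 [0.66  0.188 0.269]
0.68 91 [0.68  0.191 0.261]
0.7 86 [0.701 0.193 0.257]
0.72 84 [0.719 0.196 0.254]
0.74 85 [0.74  0.198 0.251]
0.76 96 [0.759 0.2   0.249]
0.78 83 [0.779 0.202 0.248]
0.8 80 [0.8   0.204 0.246]
0.82 69 [0.819 0.205 0.247]
0.84 215 [0.838 0.222 0.263]
```

View pics/c.png

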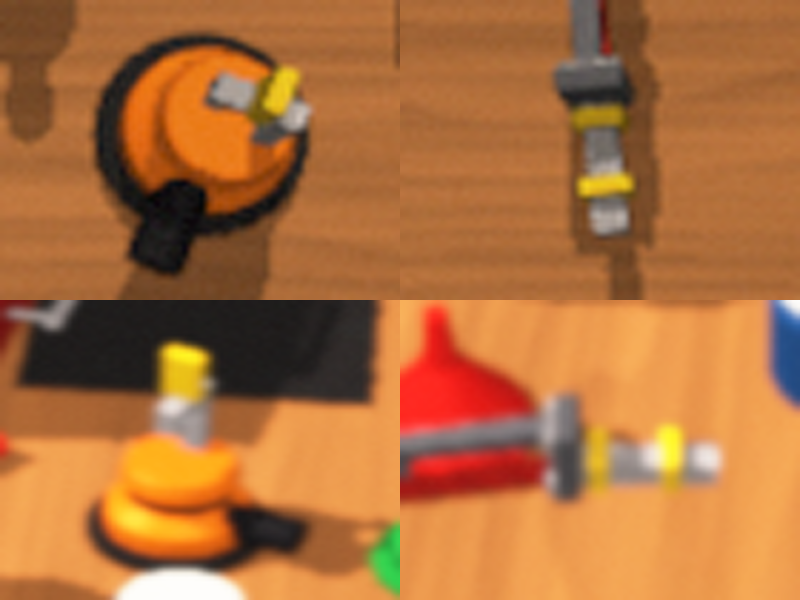

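The tab is at about (0.494, -0.327, z 0.182), with sander yaw about -0.44. The seat is at about (0.562, 0.171, 0.265), with arm yaw about 0.12. I'll lift clear of the green sanders and go over the tab.

{"method": "arm_command", "body": {
  "plan": "0 0 -40 0 100; 0 0 -40 0 100; 36 -16 0 0 100; 36 -16 0 0 100; 36 -16 0 0 100"
}}

```text
time_s: 1.02
tool_pos: [0.2556, -0.5283, 0.3138]
ee_rot: [-3.114, -0.41, 0.004]
ft_force: [0.8, -0.7, 0.5]
finger_gap: 0.0853
```

{"method": "arm_command", "body": {
  "plan": "36 -16 0 0 100; 36 -16 0 0 100; 36 -16 0 0 100; 36 -16 0 0 100; 36 -16 0 0 100"
}}

```text
time_s: 1.43
tool_pos: [0.4142, -0.398, 0.3153]
ee_rot: [3.113, 0.406, -0.003]
ft_force: [0.5, -1.2, -0.3]
finger_gap: 0.0855
```

{"method": "arm_command", "body": {
  "plan": "0 0 0 0.12 100; 0 0 0 0.12 100; 0 0 0 0.12 100; 0 0 0 0.12 100; 0 0 0 0.12 100"
}}

```text
time_s: 1.85
tool_pos: [0.4234, -0.3885, 0.3156]
ee_rot: [3.095, -0.54, 0.003]
ft_force: [0.6, -1.2, 0.1]
finger_gap: 0.0856
```

```bash
cat >> h.py <<'E'
def to(p,dirx):
    """shift in tool axes (mm) to TCP target p; turn left so tool x points along world yaw dirx"""
    s=ctrl.sense(); M=R.from_rotvec(s["ee_rot"]).as_matrix()
    yaw=np.arctan2(M[1,0],M[0,0])
    print("t",round(s["time_s"],2),"tcp",np.round(s["tool_pos"],4),"yaw",round(yaw,3),"tilt",M[:,2].round(3),"shift",(M.T@(np.array(p)-s["tool_pos"])*1e3).round(1),"turn",round(-(dirx-yaw),3),"F",np.round(s["ft_force"],2),"T",np.round(s["ft_torque"],2),"gap",round(s["finger_gap"],4))
E
python3 -c "
from h import *
to((.4945,-.327,.167),-.44)"
```

```text
t 1.85 tcp [ 0.4234 -0.3885  0.3156] yaw -0.345 tilt [ 0.002 -0.001 -1.   ] shift [ 45.8 -81.9 148.7] turn 0.095 F [ 0.62 -1.17  0.12] T [-0.04  0.02 -0.02] gap 0.0856
```

{"method": "arm_command", "body": {
  "plan": "0 0 0 0.095 100; 17 -30 0 0 100; 17 -30 0 0 100; 4 -20 0 0 100; 0 0 0 0 100"
}}

```text
time_s: 2.27
tool_pos: [0.4942, -0.3321, 0.316]
ee_rot: [3.058, -0.716, 0.004]
ft_force: [0.0, 0.1, -0.5]
finger_gap: 0.0851
```

```bash
python3 -c "
from h import *
to((.4945,-.327,.167),-.44)"
```

```text
t 2.27 tcp [ 0.4942 -0.3321  0.316 ] yaw -0.46 tilt [ 0.002 -0.002 -1.   ] shift [ -2.4  -4.8 149. ] turn -0.02 F [ 0.03  0.08 -0.53] T [-0.   -0.04 -0.05] gap 0.0851
```

{"method": "arm_command", "body": {
  "plan": "-2 -5 30 0 100; 0 0 35 0 100; 0 0 35 0 100; 0 0 20 0 100; 0 0 0 0 100"
}}

```text
time_s: 2.68
tool_pos: [0.4968, -0.3262, 0.194]
ee_rot: [3.057, -0.71, 0.012]
ft_force: [-0.6, -0.3, 1.0]
finger_gap: 0.0854
```

```bash
python3 -c "
from h import *
to((.4945,-.327,.167),-.44)
im,W=cloud('side'); save('s1',cv2.resize(im[100:220,220:380],(800,600),interpolation=cv2.INTER_CUBIC))"
```

```text
t 2.68 tcp [ 0.4968 -0.3262  0.194 ] yaw -0.456 tilt [ 0.007 -0.004 -1.   ] shift [-2.   1.7 27. ] turn -0.016 F [-0.55 -0.35  0.97] T [-0.03 -0.01 -0.03] gap 0.0854
```

View pics/s1.png

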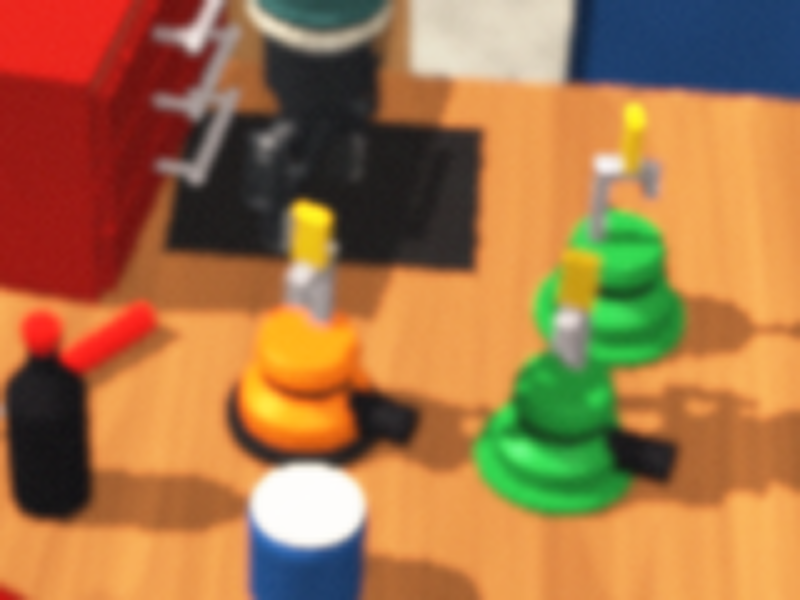

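The crop shows the open fingers at (270,160) and (355,160), straddling the tab at (312,230), and the oil and tin are clear. I'll go down and close.

{"method": "arm_command", "body": {
  "plan": "-2 1 14 0 100; 0 0 13 0 100; 0 0 0 0 0; 0 0 0 0 0; 0 0 0 0 0"
}}

```text
time_s: 3.15
tool_pos: [0.4974, -0.329, 0.1743]
ee_rot: [3.054, -0.711, 0.024]
ft_force: [-0.1, -0.1, 0.0]
finger_gap: 0.0515
```

{"method": "arm_command", "body": {
  "plan": "0 0 0 0 0; 0 0 0 0 0; 0 0 0 0 0; 0 0 0 0 0; 0 0 0 0 0"
}}

```text
time_s: 3.57
tool_pos: [0.498, -0.3296, 0.1769]
ee_rot: [3.053, -0.711, 0.028]
ft_force: [-0.9, -0.8, -3.3]
finger_gap: 0.0108
```

```bash
python3 -c "
from h import *
to((.4945,-.327,.167),-.44)"
```

```text
t 3.57 tcp [ 0.498  -0.3296  0.1769] yaw -0.458 tilt [ 0.016 -0.011 -1.   ] shift [-4.5 -0.8  9.8] turn -0.018 F [-0.9  -0.77 -3.34] T [-0.2   0.13  0.  ] gap 0.0108
```

{"method": "arm_command", "body": {
  "plan": "0 0 -10 0 0; 0 0 -20 0 0; 0 0 -25 0 0; 0 0 -30 0 0; 0 0 -30 0 0"
}}

```text
time_s: 3.98
tool_pos: [0.4923, -0.3257, 0.2894]
ee_rot: [3.059, -0.711, 0.004]
ft_force: [0.5, 0.0, -7.8]
finger_gap: 0.0107
```

{"method": "arm_command", "body": {
  "plan": "0 0 -25 0 0; 0 0 -20 0 0; 0 0 -5 0 0; 0 0 0 0 0; 0 0 0 0 0"
}}

```text
time_s: 4.4
tool_pos: [0.4922, -0.325, 0.3487]
ee_rot: [3.058, -0.71, 0.013]
ft_force: [-0.6, -0.2, -9.2]
finger_gap: 0.0112
```

```bash
python3 -c "
from h import *
to((.56,.03,.36),.12)
im,W=cloud('side'); save('s2',cv2.resize(im[60:240,220:460],(800,600),interpolation=cv2.INTER_CUBIC))"
```

```text
t 4.4 tcp [ 0.4922 -0.325   0.3487] yaw -0.456 tilt [ 0.007 -0.004 -1.   ] shift [ -95.4 -348.5  -12.2] turn -0.576 F [-0.63 -0.23 -9.18] T [ 0.08  0.17 -0.03] gap 0.0112
```

View pics/s2.png

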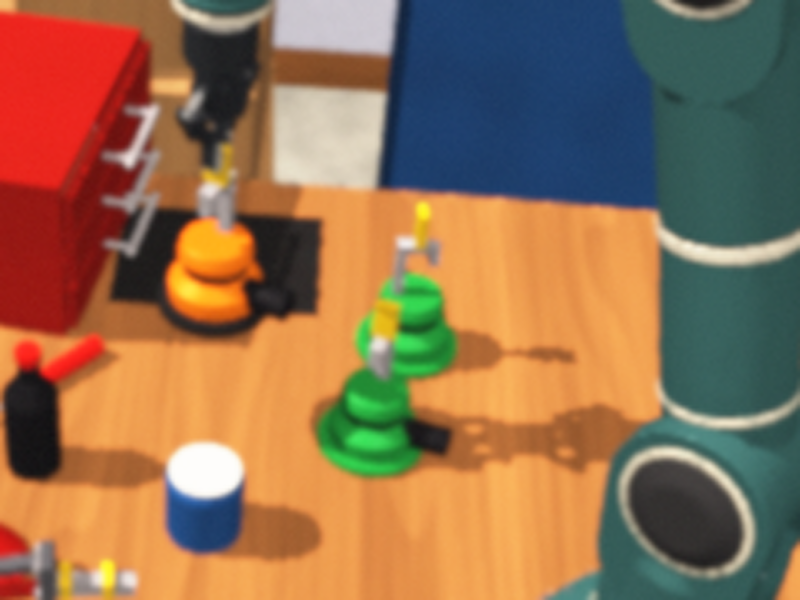

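The sander hangs level in the grip at (215,270). The force reads about 9 N, so it weighs close to 0.9 kg. I'll carry and turn it.

{"method": "arm_command", "body": {
  "plan": "-4 -15 0 -0.06 0; -8 -25 0 -0.115 0; -8 -30 0 -0.115 0; -4 -30 0 -0.115 0; 0 -30 0 -0.1 0"
}}

```text
time_s: 4.87
tool_pos: [0.4964, -0.1941, 0.3385]
ee_rot: [3.14, 0.086, -0.009]
ft_force: [0.7, 1.1, -8.2]
finger_gap: 0.0109
```

{"method": "arm_command", "body": {
  "plan": "4 -30 0 -0.05 0; 8 -30 0 0 0; 10 -30 0 0 0; 10 -25 0 0 0; 5 -12 0 0 0"
}}

```text
time_s: 5.28
tool_pos: [0.5167, -0.0534, 0.3307]
ee_rot: [-3.132, -0.188, 0.026]
ft_force: [-0.7, 0.2, -7.7]
finger_gap: 0.0106
```

```bash
python3 -c "
from h import *
to((.576,.053,.325),.12)"
```

```text
t 5.28 tcp [ 0.5167 -0.0534  0.3307] yaw 0.12 tilt [-0.017  0.003 -1.   ] shift [ 71.6 -98.5   5. ] turn -0.0 F [-0.71  0.24 -7.71] T [-0.18  0.03 -0.02] gap 0.0106
```

{"method": "arm_command", "body": {
  "plan": "20 -25 0 0 0; 24 -28 0 0 0; 18 -26 0 0 0; 8 -14 2 0 0; 0 0 0 0 0"
}}

```text
time_s: 5.7
tool_pos: [0.5743, 0.0557, 0.3195]
ee_rot: [-3.129, -0.192, 0.043]
ft_force: [-0.2, 1.1, -7.9]
finger_gap: 0.0107
```

```bash
python3 -c "
from h import *
to((.576,.053,.325),.12)
for n in('top','side'):
    im,W=cloud(n); np.save(n+'1.npy',W); save(n+'1',im)
    hsv=cv2.cvtColor(im[...,::-1].copy(),cv2.COLOR_BGR2HSV);H,S,V=[hsv[...,i].astype(int) for i in range(3)]
    yel=(H>21)&(H<36)&(S>120)&(V>90); z=W[...,2]
    for l,c,r,g in(('tab',(.576,.053),.05,z>.3),('sh',(.56,.17),.05,z>.24)):
        m=yel&g&(np.hypot(W[...,0]-c[0],W[...,1]-c[1])<r); p=W[m]
        print(n,l,len(p),p.mean(0).round(4) if len(p) else '',p.min(0).round(3),p.max(0).round(3))
    m=(S<70)&(z>.26)&(z<.33)&(np.hypot(W[...,0]-.576,W[...,1]-.053)<.05);p=W[m];print('hook',len(p),p.mean(0).round(4),p.min(0).round(3),p.max(0).round(3))
    print('bar rows'); 
    m=(np.hypot(W[...,0]-.552,W[...,1]-.17)<.045)&(z>.235)
    for x0 in np.arange(.515,.595,.005):
        k=m&(abs(W[...,0]-x0)<.0025)
        if k.sum(): print(round(x0,3),k.sum(),W[k].min(0)[1:].round(4),W[k].max(0)[1:].round(4),yel[k].mean().round(1))
a=cv2.imread('pics/top1.png')[140:230,180:300];b=cv2.imread('pics/side1.png')[150:270,190:350]
cv2.imwrite('pics/p1.png',np.hstack([cv2.resize(a,(400,300),interpolation=2),cv2.resize(b,(400,300),interpolation=2)]))"
```

```text
t 5.7 tcp [0.5743 0.0557 0.3195] yaw 0.123 tilt [-0.028  0.005 -1.   ] shift [ 1.2  2.9 -5.5] turn 0.003 F [-0.2   1.12 -7.89] T [ 0.16 -0.11 -0.01] gap 0.0107Traceback (most recent call last):
  File "<string>", line 10, in <module>
    print(n,l,len(p),p.mean(0).round(4) if len(p) else '',p.min(0).round(3),p.max(0).round(3))
                                                          ~~~~~^^^
    return umr_minimum(a, axis, None, out, keepdims, initial, where)
ValueError: zero-size array to reduction operation minimum which has no identity
```

```bash
cat > m.py <<'E'
from h import *
def st(l,p):
    print(l,len(p),*( (p.mean(0).round(4),p.min(0).round(3),p.max(0).round(3)) if len(p) else ()))
def look(tag,c,s=(.56,.17)):
    out=[]
    for n,cr in(('top',np.s_[110:230,160:320]),('side',np.s_[150:270,190:350])):
        im,W=cloud(n); z=W[...,2]
        hsv=cv2.cvtColor(im,cv2.COLOR_RGB2HSV);H,S,V=[hsv[...,i].astype(int) for i in range(3)]
        yel=(H>21)&(H<36)&(S>120)&(V>90)
        nr=lambda q,r:np.hypot(W[...,0]-q[0],W[...,1]-q[1])<r
        st(n+' tab',W[yel&nr(c,.04)&(z>c[2]-.01)])
        st(n+' hook',W[(S<70)&(V>90)&nr(c,.045)&(z>c[2]-.07)&(z<c[2]+.02)])
        st(n+' shoulders',W[yel&nr(s,.05)&(z>.15)&(z<c[2]-.02)])
        st(n+' dome',W[(H>4)&(H<19)&(S>150)&nr(c,.07)&(z<c[2]-.08)&(z>c[2]-.12)])
        out.append(cv2.resize(im[cr],(400,300),interpolation=2))
    save(tag,np.hstack(out))
E
python3 -c "
from m import *
look('p1',(.574,.056,.325))"
```

```text
top tab 0
top hook 0
top shoulders 53 [0.5601 0.1696 0.2729] [0.539 0.155 0.263] [0.583 0.182 0.278]
top dome 0
side tab 3 [0.5631 0.0632 0.3176] [0.56  0.062 0.316] [0.566 0.066 0.32 ]
side hook 61 [0.5663 0.0725 0.2964] [0.559 0.06  0.271] [0.58  0.083 0.343]
side shoulders 60 [0.5599 0.1763 0.268 ] [0.536 0.16  0.249] [0.583 0.19  0.275]
side dome 196 [0.5556 0.0691 0.2203] [0.525 0.016 0.206] [0.602 0.098 0.235]
```

View pics/p1.png

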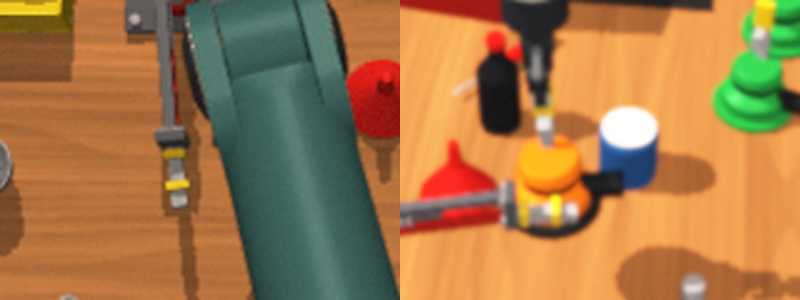

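In the crop, the hook (545,120) hangs beside the bar (550,210), level and still short of it. I estimate the hook at (0.567, 0.057, 0.288) and the seat at (0.561, 0.171, 0.265). I'll approach halfway and check.

{"method": "arm_command", "body": {
  "plan": "2 -8 -3 0 0; 2 -16 -2 0 0; 2 -18 -2 0 0; 1 -14 -1 0 0; 0 -6 -1 0 0"
}}

```text
time_s: 6.27
tool_pos: [0.5733, 0.1097, 0.3292]
ee_rot: [-3.136, -0.168, 0.045]
ft_force: [0.4, 0.4, -8.2]
finger_gap: 0.011
```

```bash
python3 -c "
from m import *
to((.568,.170,.325),.12)
look('p2',(.570,.12,.325))"
```

```text
t 6.27 tcp [0.5733 0.1097 0.3292] yaw 0.107 tilt [-0.029 -0.    -1.   ] shift [  1.4 -60.5   4.4] turn -0.013 F [ 0.43  0.38 -8.25] T [ 0.01 -0.22 -0.  ] gap 0.011
top tab 0
top hook 0
top shoulders 2 [0.5406 0.1779 0.2727] [0.539 0.178 0.272] [0.542 0.178 0.273]
top dome 0
side tab 14 [0.5675 0.1181 0.3236] [0.559 0.111 0.316] [0.576 0.125 0.352]
side hook 59 [0.5653 0.1297 0.305 ] [0.557 0.116 0.286] [0.581 0.139 0.342]
side shoulders 117 [0.5645 0.1582 0.2342] [0.536 0.122 0.185] [0.595 0.188 0.276]
side dome 93 [0.5497 0.1056 0.2346] [0.525 0.074 0.205] [0.599 0.147 0.242]
```

View pics/p2.png

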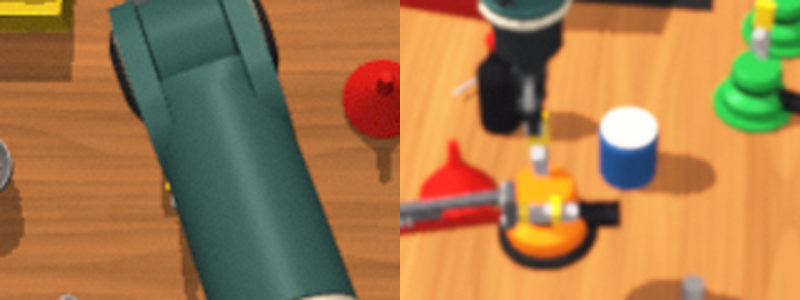

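The hook (539,155) is centred over the gap between the shoulders (525–555), and the bar's height lies between lip and dome. The remaining shift is about 61 mm.

{"method": "arm_command", "body": {
  "plan": "1 -10 1 -0.01 0; 1 -15 0 0 0; 0 -15 -1 0 0; 0 -12 -1 0 0; 0 -6 -1 0 0"
}}

```text
time_s: 6.78
tool_pos: [0.5699, 0.1612, 0.3309]
ee_rot: [3.133, 0.17, -0.045]
ft_force: [0.5, -0.4, -7.2]
finger_gap: 0.0106
```

```bash
python3 -c "
from m import *
to((.568,.1705,.325),.12)
look('p3',(.565,.17,.325))"
```

```text
t 6.78 tcp [0.5699 0.1612 0.3309] yaw 0.109 tilt [-0.029 -0.005 -1.   ] shift [-0.7 -9.5  5.9] turn -0.011 F [ 0.5  -0.41 -7.15] T [ 0.03 -0.24 -0.03] gap 0.0106
top tab 0
top hook 0
top shoulders 0
top dome 0
side tab 11 [0.5643 0.1709 0.3233] [0.558 0.166 0.316] [0.572 0.175 0.33 ]
side hook 209 [0.5693 0.1799 0.2852] [0.521 0.158 0.256] [0.609 0.195 0.337]
side shoulders 90 [0.5669 0.1869 0.2321] [0.538 0.132 0.183] [0.594 0.21  0.275]
side dome 281 [0.5559 0.1874 0.2298] [0.521 0.13  0.205] [0.633 0.205 0.245]
```

View pics/p3.png

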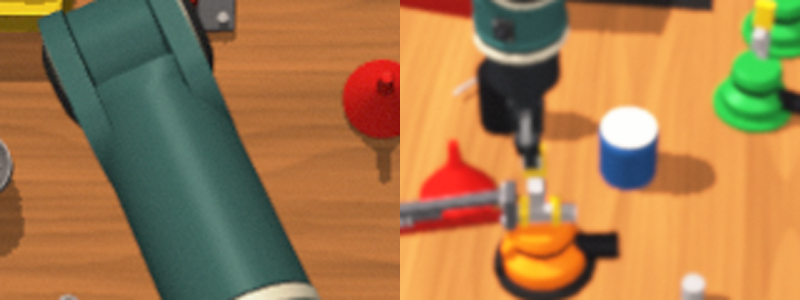

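{"method": "arm_command", "body": {
  "plan": "0 -5 2 -0.01 0; 0 -5 2 0 0; 0 -2 1 0 0; 0 0 0 0 0; 0 0 0 0 0"
}}

```text
time_s: 7.3
tool_pos: [0.569, 0.1708, 0.325]
ee_rot: [3.131, 0.184, -0.045]
ft_force: [0.8, -0.2, -7.4]
finger_gap: 0.0108
```

```bash
cat > n.py <<'E'
from m import *
def near(tag,cr=np.s_[205:285,210:310]):
    im,W=cloud('side'); z=W[...,2]
    hsv=cv2.cvtColor(im,cv2.COLOR_RGB2HSV);H,S,V=[hsv[...,i].astype(int) for i in range(3)]
    yel=(H>21)&(H<36)&(S>120)&(V>90); s=ctrl.sense()['tool_pos']
    nr=np.hypot(W[...,0]-.56,W[...,1]-.17)<.05
    m=nr&(S<80)&(V>100)&(abs(W[...,0]-s[0])<.025)&(z<s[2]-.02)&(z>s[2]-.05)
    st('hook',W[m])
    for a in np.arange(-.05,-.015,.005):
        k=m&(abs(z-s[2]-a)<.0025)
        if k.sum()>1: print(round(a,3),k.sum(),W[k][:,0].min().round(4),W[k][:,0].max().round(4),W[k][:,1].mean().round(4))
    y=yel&nr&(z>s[2]-.09)&(z<s[2]-.035)
    for lo,hi in((.53,.561),(.561,.6)):
        st('sh',W[y&(W[...,0]>lo)&(W[...,0]<hi)])
    save(tag,cv2.resize(im[cr],(800,600),interpolation=2))
E
python3 -c "
from n import *
to((.568,.1705,.325),.12)
near('p4',np.s_[200:260,215:295])"
```

```text
t 7.3 tcp [0.569  0.1708 0.325 ] yaw 0.117 tilt [-0.029 -0.006 -1.   ] shift [-1.   0.2  0. ] turn -0.003 F [ 0.75 -0.21 -7.43] T [ 0.   -0.19 -0.03] gap 0.0108
hook 88 [0.5691 0.1882 0.2942] [0.553 0.164 0.276] [0.594 0.201 0.305]
-0.05 2 0.5613 0.5845 0.1945
-0.045 6 0.5529 0.5845 0.1959
-0.04 10 0.553 0.5846 0.1955
-0.035 12 0.5531 0.5936 0.1864
-0.03 22 0.5541 0.5936 0.1859
-0.025 23 0.5539 0.594 0.187
-0.02 13 0.5564 0.571 0.186
sh 24 [0.5417 0.1745 0.2694] [0.538 0.161 0.255] [0.546 0.184 0.273]
sh 25 [0.5775 0.1788 0.2684] [0.574 0.159 0.26 ] [0.582 0.188 0.276]
```

View pics/p4.png

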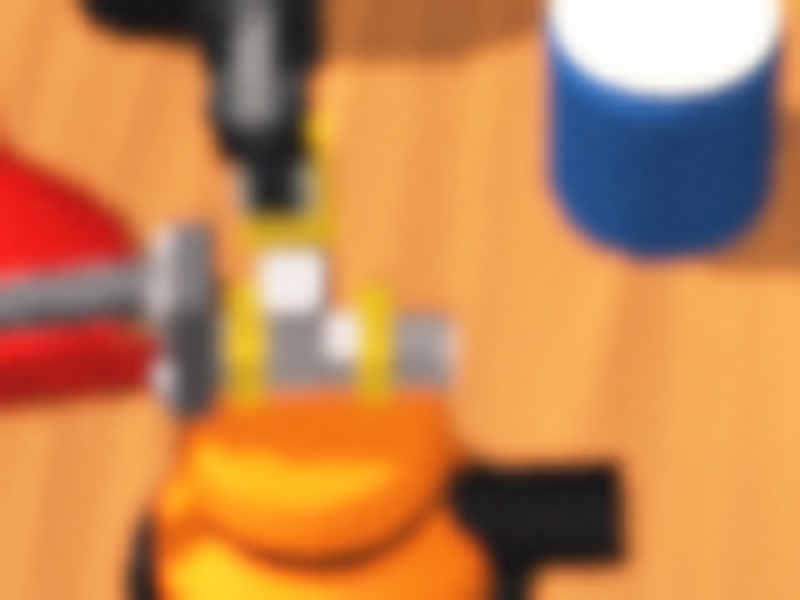

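In the zoom, the lip (262–322 px) sits left of the centre of the shoulder gap (265–358, mid 311), about 5 mm too far toward the column, and the depth data agree. I'll correct that and start lowering.

{"method": "arm_command", "body": {
  "plan": "-3 0 0 0 0; -2 0 2 0 0; -1 0 3 0 0; 0 0 3 0 0; 0 0 3 0 0"
}}

```text
time_s: 7.77
tool_pos: [0.5623, 0.1691, 0.3139]
ee_rot: [3.131, 0.182, -0.044]
ft_force: [-0.1, 1.0, -7.8]
finger_gap: 0.011
```

```bash
python3 -c "
from n import *
to((.563,.1715,.325),.12)
near('p5',np.s_[200:260,215:295])"
```

```text
t 7.77 tcp [0.5623 0.1691 0.3139] yaw 0.116 tilt [-0.027 -0.006 -1.   ] shift [  0.6  -2.2 -11.1] turn -0.004 F [-0.09  0.98 -7.76] T [ 0.03 -0.11 -0.  ] gap 0.011
hook 57 [0.5591 0.1888 0.2832] [0.548 0.17  0.265] [0.585 0.198 0.293]
-0.045 5 0.5562 0.5852 0.1827
-0.04 8 0.5481 0.5617 0.1935
-0.035 7 0.5503 0.5845 0.1942
-0.03 9 0.5476 0.5845 0.1928
-0.025 13 0.5477 0.5637 0.1889
-0.02 14 0.5487 0.5616 0.1838
sh 24 [0.5418 0.1744 0.2688] [0.538 0.156 0.26 ] [0.546 0.187 0.274]
sh 22 [0.5775 0.1789 0.269 ] [0.574 0.162 0.26 ] [0.581 0.189 0.274]
```

View pics/p5.png

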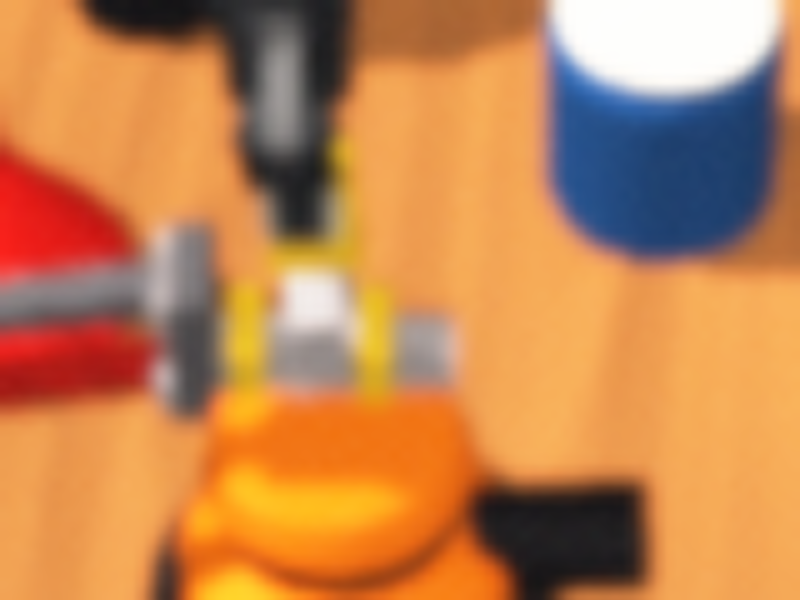

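The hook (283–348) is now centred in the gap. I'll nudge 2 mm in y and lower gently.

{"method": "arm_command", "body": {
  "plan": "0 -2 2 0 0; 0 -1 3 0 0; 0 0 3 0 0; 0 0 3 0 0; 0 0 3 0 0"
}}

```text
time_s: 8.23
tool_pos: [0.5614, 0.1724, 0.2979]
ee_rot: [3.131, 0.182, -0.045]
ft_force: [0.0, -0.1, -9.0]
finger_gap: 0.0107
```

{"method": "arm_command", "body": {
  "plan": "0 0 2 0 0; 0 0 3 0 0; 0 0 3 0 0; 0 0 3 0 0; 0 0 3 0 0"
}}

```text
time_s: 8.65
tool_pos: [0.5609, 0.1724, 0.2827]
ee_rot: [3.131, 0.182, -0.045]
ft_force: [-1.0, -0.3, -4.8]
finger_gap: 0.0108
```

```bash
python3 -c "
from n import *
to((.563,.1715,.30),.12)
near('p6',np.s_[200:260,215:295])"
```

```text
t 8.65 tcp [0.5609 0.1724 0.2827] yaw 0.116 tilt [-0.028 -0.006 -1.   ] shift [  1.5   1.2 -17.4] turn -0.004 F [-0.97 -0.26 -4.77] T [-0.    0.23 -0.04] gap 0.0108
hook 56 [0.5564 0.1896 0.2527] [0.545 0.166 0.239] [0.586 0.201 0.262]
-0.04 7 0.5452 0.5857 0.1903
-0.035 10 0.5453 0.5668 0.1899
-0.03 13 0.5461 0.5832 0.1886
-0.025 18 0.5447 0.5593 0.1919
-0.02 7 0.5496 0.5596 0.1861
sh 0
sh 1 [0.575  0.1862 0.2453] [0.575 0.186 0.245] [0.575 0.186 0.245]
```

View pics/p6.png

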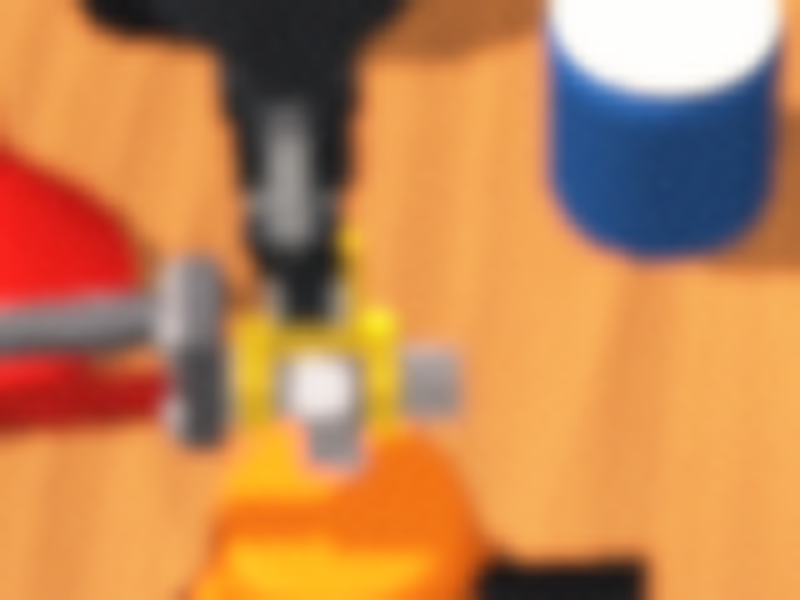

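The hook is seated over the bar, with the lip in front of it at (330,430), and the arm is sinking with it. The wrist load has dropped to about 5 N. I'll continue gently.

{"method": "arm_command", "body": {
  "plan": "-1 0 3 0 0; 0 0 3 0 0; 0 0 3 0 0; 0 0 3 0 0; 0 0 3 0 0"
}}

```text
time_s: 9.12
tool_pos: [0.5595, 0.1722, 0.2665]
ee_rot: [3.131, 0.182, -0.044]
ft_force: [-2.3, -0.5, -4.0]
finger_gap: 0.0107
```

{"method": "arm_command", "body": {
  "plan": "-1 0 3 0 0; 0 0 3 0 0; 0 0 3 0 0; 0 0 3 0 0; 0 0 3 0 0"
}}

```text
time_s: 9.53
tool_pos: [0.5586, 0.1721, 0.2504]
ee_rot: [3.132, 0.182, -0.041]
ft_force: [-1.3, 0.3, -2.8]
finger_gap: 0.0107
```

{"method": "arm_command", "body": {
  "plan": "0 0 3 0 0; 0 0 3 0 0; 0 0 3 0 0; 0 0 2 0 0; 0 0 0 0 0"
}}

```text
time_s: 9.95
tool_pos: [0.5588, 0.1721, 0.2381]
ee_rot: [3.132, 0.182, -0.039]
ft_force: [0.2, -0.3, -0.2]
finger_gap: 0.011
```

```bash
python3 -c "
from n import *
for i in range(4):
  ctrl.camera('top'); to((.563,.1715,.23),.12)"
```

```text
t 10.0 tcp [0.5588 0.1722 0.2383] yaw 0.116 tilt [-0.025 -0.005 -1.   ] shift [4.3 1.1 8.2] turn -0.004 F [ 0.21 -0.03 -1.96] T [ 0.04 -0.21  0.04] gap 0.0108
t 10.05 tcp [0.5588 0.1721 0.2384] yaw 0.116 tilt [-0.025 -0.005 -1.   ] shift [4.3 1.1 8.3] turn -0.004 F [ 0.05 -0.78 -1.04] T [-0.   -0.18 -0.01] gap 0.0109
t 10.1 tcp [0.5588 0.1721 0.2385] yaw 0.116 tilt [-0.025 -0.005 -1.   ] shift [4.3 1.1 8.4] turn -0.004 F [ 0.43 -0.51 -2.46] T [-0.03 -0.15  0.04] gap 0.011
t 10.15 tcp [0.5588 0.1721 0.2386] yaw 0.116 tilt [-0.024 -0.005 -1.   ] shift [4.3 1.1 8.5] turn -0.004 F [ 0.3  -0.21 -0.99] T [-0.01 -0.17  0.02] gap 0.0111
```

{"method": "arm_command", "body": {
  "plan": "0 0 3 0 0; 0 0 3 0 0; 0 0 3 0 0; 0 0 2 0 0; 0 0 0.5 0 0"
}}

```text
time_s: 10.57
tool_pos: [0.5595, 0.1722, 0.2269]
ee_rot: [3.133, 0.182, -0.034]
ft_force: [1.4, 1.3, -0.7]
finger_gap: 0.0109
```

```bash
cat > f.py <<'E'
from n import *
F=[]
for i in range(10):
  ctrl.camera('top'); F.append(ctrl.sense()['ft_force'])
F=np.array(F);print(F.mean(0).round(2),(F.std(0)/3).round(2)); to((.563,.1715,.23),.12)
E
python3 f.py
```

```text
[ 2.12  0.18 -0.77] [0.15 0.19 0.13]
t 11.07 tcp [0.5595 0.1722 0.2273] yaw 0.116 tilt [-0.022 -0.005 -1.   ] shift [ 3.4  1.1 -2.8] turn -0.004 F [ 2.   -0.67 -1.  ] T [ 0.08 -0.71 -0.01] gap 0.0108
```

{"method": "arm_command", "body": {
  "plan": "1 0 2 0 0; 1 0 2 0 0; 1 0 2 0 0; 1 0 1 0 0; 0 0 0.5 0 0"
}}

```text
time_s: 11.48
tool_pos: [0.5611, 0.1725, 0.2178]
ee_rot: [3.131, 0.183, -0.044]
ft_force: [-0.1, 0.4, 0.5]
finger_gap: 0.0111
```

```bash
python3 f.py
```

```text
[-2.53 -0.39 -0.36] [0.2 0.2 0.1]
t 11.98 tcp [0.5612 0.1725 0.2183] yaw 0.116 tilt [-0.027 -0.006 -1.   ] shift [  1.4   1.2 -11.7] turn -0.004 F [-2.14 -0.4  -0.33] T [-0.08  0.53  0.06] gap 0.0105
```

{"method": "arm_command", "body": {
  "plan": "-0.5 0 1.5 0 0; -0.5 0 1.5 0 0; 0 0 1 0 0; 0 0 0.5 0 0; 0 0 0.5 0 0"
}}

```text
time_s: 12.4
tool_pos: [0.5615, 0.1725, 0.2138]
ee_rot: [3.132, 0.182, -0.036]
ft_force: [-0.2, -0.2, 0.1]
finger_gap: 0.011
```

```bash
python3 f.py; python3 -c "
from n import *
near('p7',np.s_[190:310,200:360])"
```

```text
[0.45 0.31 0.4 ] [0.18 0.15 0.1 ]
t 12.9 tcp [0.5615 0.1725 0.2139] yaw 0.116 tilt [-0.023 -0.005 -1.   ] shift [  1.    1.2 -16.2] turn -0.004 F [1.11 1.24 0.35] T [ 0.   -0.28  0.05] gap 0.0109
hook 50 [0.5563 0.1893 0.1856] [0.546 0.171 0.167] [0.585 0.202 0.194]
-0.04 3 0.5492 0.5667 0.1897
-0.035 13 0.5461 0.5851 0.1883
-0.03 6 0.5466 0.5689 0.19
-0.025 16 0.5461 0.5603 0.1894
-0.02 11 0.547 0.5601 0.191
sh 0
sh 1 [0.577  0.1865 0.1781] [0.577 0.187 0.178] [0.577 0.187 0.178]
```

View pics/p7.png

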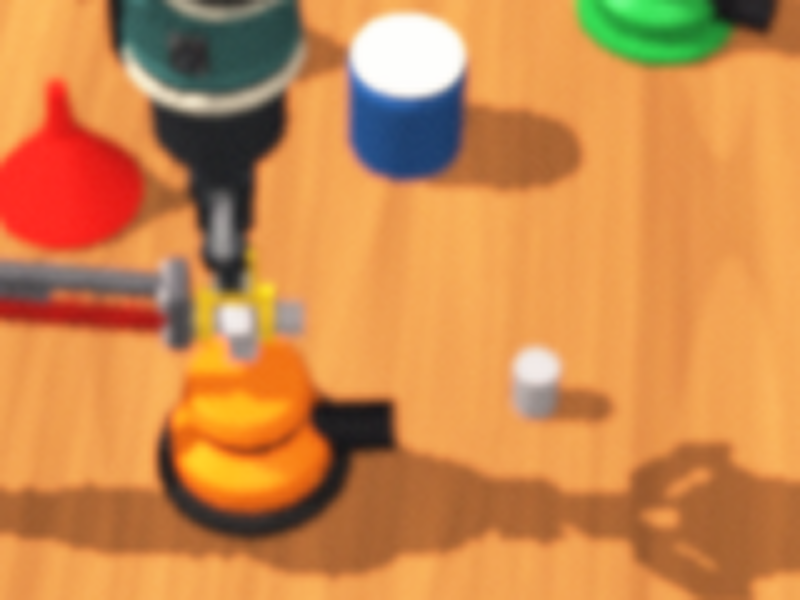

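Sander hangs on the bar, upright, with its lip over the bar at (240,335). The socket, tin and funnel are clear. The force has crossed zero and is now about 0.4 N of pushing, so I'll come back up about 2 mm and check before letting go.

{"method": "arm_command", "body": {
  "plan": "0 0 -1 0 0; 0 0 -1 0 0; 0 0 0 0 0; 0 0 0 0 0; 0 0 0 0 0"
}}

```text
time_s: 13.37
tool_pos: [0.5612, 0.1725, 0.216]
ee_rot: [3.132, 0.182, -0.037]
ft_force: [0.1, -0.3, -0.9]
finger_gap: 0.0116
```

```bash
python3 f.py
```

```text
[-0.17 -0.03  0.15] [0.18 0.13 0.18]
t 13.87 tcp [0.5612 0.1725 0.2159] yaw 0.116 tilt [-0.024 -0.005 -1.   ] shift [  1.3   1.2 -14.1] turn -0.004 F [-0.95 -0.92  0.4 ] T [ 0.02 -0.11 -0.04] gap 0.0107
```

The force reads zero in all axes within noise, and the arm carries the sander. Releasing now.

{"method": "arm_command", "body": {
  "plan": "0 0 0 0 20; 0 0 0 0 30; 0 0 0 0 40; 0 0 0 0 50; 0 0 0 0 60"
}}

```text
time_s: 14.28
tool_pos: [0.5611, 0.1725, 0.2158]
ee_rot: [3.132, 0.182, -0.038]
ft_force: [0.2, -0.2, -0.2]
finger_gap: 0.0507
```

```bash
python3 f.py; python3 -c "
from n import *
near('p8',np.s_[190:310,200:360])"
```

```text
[-0.25 -0.03 -0.16] [0.15 0.2  0.15]
t 14.78 tcp [0.5611 0.1724 0.2158] yaw 0.116 tilt [-0.024 -0.006 -1.   ] shift [  1.4   1.2 -14.2] turn -0.004 F [ 0.43 -0.47  0.33] T [ 0.01 -0.01  0.04] gap 0.0514
hook 28 [0.5529 0.1935 0.1871] [0.546 0.178 0.172] [0.566 0.201 0.195]
-0.04 3 0.5521 0.5661 0.1909
-0.035 5 0.5493 0.566 0.1917
-0.03 5 0.5457 0.555 0.1974
-0.025 8 0.5462 0.5616 0.1937
-0.02 6 0.5465 0.5585 0.1927
sh 0
sh 2 [0.5739 0.2001 0.1265] [0.574 0.198 0.126] [0.574 0.202 0.127]
```

{"method": "arm_command", "body": {
  "plan": "0 0 -5 0 60; 0 0 -10 0 60; 0 0 -15 0 60; 0 0 -20 0 60; 0 0 -20 0 60"
}}

```text
time_s: 15.25
tool_pos: [0.5613, 0.1723, 0.2872]
ee_rot: [3.131, 0.183, -0.047]
ft_force: [0.1, 0.1, 0.2]
finger_gap: 0.0511
```

{"method": "arm_command", "body": {
  "plan": "0 0 -25 0 60; 0 0 -25 0 60; 0 0 -25 0 60; 0 0 -20 0 60; 0 10 -5 0 60"
}}

```text
time_s: 15.67
tool_pos: [0.5645, 0.1651, 0.4]
ee_rot: [3.133, 0.188, -0.038]
ft_force: [0.8, 0.5, 0.3]
finger_gap: 0.0512
```

{"method": "arm_command", "body": {
  "plan": "-5 30 0 0 60; -5 30 0 0 60; -5 30 0 0 60; -5 30 0 0 60; 0 0 0 0 60"
}}

```text
time_s: 16.08
tool_pos: [0.5584, 0.0374, 0.4053]
ee_rot: [3.134, 0.192, -0.03]
ft_force: [0.0, -1.4, 0.8]
finger_gap: 0.0513
```

```bash
cat > g.py <<'E'
from n import *
to((.563,.1715,.23),.12)
def meas():
    im,W=cloud('side'); z=W[...,2]
    hsv=cv2.cvtColor(im,cv2.COLOR_RGB2HSV);H,S,V=[hsv[...,i].astype(int) for i in range(3)]
    nr=np.hypot(W[...,0]-.56,W[...,1]-.17)<.06
    st('tab',W[(H>21)&(H<36)&(S>120)&(V>90)&nr&(z>.205)]); st('yellow low',W[(H>21)&(H<36)&(S>120)&(V>90)&nr&(z>.16)&(z<.2)])
    st('orange',W[(H>4)&(H<19)&(S>150)&nr&(z>.06)&(z<.13)])
    st('pad',W[(V<60)&(S<150)&(np.hypot(W[...,0]-.55,W[...,1]-.17)<.075)&(z>.02)&(z<.06)])
    return im
meas()
for i in range(8): ctrl.camera('top')
im=meas(); im0=cv2.imread('pics/side0.png')[...,::-1]
for n in('top','side'):
  ctrl.camera(n)
  for q in('sander','tin','oil','funnel','wrench','driver','socket','cup'):
    print(n,q,[(np.round(a["at"],3).tolist(),round(a["p"],2)) for a in ctrl.spot_in(n,q)[:4] if a['p']>.4])
d=np.abs(im.astype(int)-im0).max(2)>60
nl,l,sts,c=cv2.connectedComponentsWithStats(d.astype(np.uint8))
print([(s[:5].tolist()) for s in sts[1:] if s[4]>25])
print(ctrl.sense()['time_s'])
E
python3 g.py
```

```text
t 16.08 tcp [0.5584 0.0374 0.4053] yaw 0.122 tilt [-0.019 -0.003 -1.   ] shift [  24.3 -132.7  174.8] turn 0.002 F [ 0.05 -1.36  0.75] T [-0.04 -0.03  0.  ] gap 0.0513
tab 88 [0.5538 0.1772 0.2289] [0.542 0.164 0.205] [0.566 0.184 0.246]
yellow low 39 [0.5569 0.1757 0.1921] [0.536 0.161 0.182] [0.579 0.19  0.199]
orange 596 [0.5517 0.1906 0.1004] [0.502 0.143 0.06 ] [0.608 0.224 0.13 ]
pad 116 [0.5487 0.2142 0.0519] [0.501 0.173 0.044] [0.616 0.238 0.059]
tab 93 [0.5554 0.1775 0.2279] [0.542 0.167 0.205] [0.568 0.184 0.247]
yellow low 43 [0.5572 0.1758 0.1916] [0.536 0.158 0.183] [0.582 0.188 0.2  ]
orange 592 [0.5497 0.1902 0.1009] [0.502 0.141 0.06 ] [0.605 0.225 0.13 ]
pad 108 [0.5448 0.2155 0.0528] [0.498 0.172 0.044] [0.609 0.236 0.06 ]
top sander [([0.533, 0.162, 0.087], 0.79), ([0.293, -0.289, 0.045], 0.66), ([0.264, -0.462, 0.044], 0.65)]
top tin [([0.478, -0.146, 0.091], 0.86)]
top oil [([0.533, 0.162, 0.088], 0.64)]
top funnel [([0.701, -0.08, 0.032], 0.95)]
top wrench [([0.36, 0.383, 0.008], 0.9)]
top driver [([0.664, -0.377, 0.025], 0.6)]
top socket []
top cup [([0.609, 0
[... 459 characters left out ...]
, 4, 11, 13, 67], [418, 7, 20, 43, 512], [378, 9, 41, 27, 281], [341, 14, 76, 61, 1612], [425, 31, 46, 45, 468], [223, 33, 118, 140, 7059], [365, 55, 26, 11, 116], [449, 61, 9, 10, 41], [366, 72, 19, 30, 234], [416, 98, 4, 14, 31], [416, 117, 54, 70, 925], [424, 128, 52, 110, 943], [277, 140, 11, 24, 195], [265, 165, 50, 29, 642], [400, 176, 60, 58, 716], [428, 180, 33, 13, 110], [413, 204, 9, 18, 57], [418, 205, 9, 21, 94], [539, 209, 21, 38, 608], [152, 222, 88, 37, 1562], [241, 229, 13, 19, 121], [254, 231, 7, 8, 40], [394, 245, 13, 18, 87], [256, 249, 5, 6, 27], [243, 250, 11, 10, 65], [390, 255, 14, 19, 83], [239, 264, 13, 5, 34], [229, 268, 84, 37, 1038], [317, 290, 26, 7, 97]]
17.4833
```

{"method": "arm_command", "body": {
  "plan": "0 0 0 0 60; 0 0 0 0 60; 0 0 0 0 60; 0 0 0 0 60; 0 0 0 0 60"
}}

```text
time_s: 17.9
tool_pos: [0.5584, 0.044, 0.4049]
ee_rot: [3.135, 0.203, -0.03]
ft_force: [0.8, -0.6, -0.5]
finger_gap: 0.0512
```

```bash
python3 - <<'E'
from n import *
for i in range(30):
    im,W=cloud('side'); z=W[...,2]
    hsv=cv2.cvtColor(im,cv2.COLOR_RGB2HSV);H,S,V=[hsv[...,k].astype(int) for k in range(3)]
    nr=np.hypot(W[...,0]-.56,W[...,1]-.17)<.06; yl=(H>21)&(H<36)&(S>120)&(V>90)&nr
    a=W[yl&(z>.21)]; o=W[(H>4)&(H<19)&(S>150)&nr&(z>.06)&(z<.13)]
    if i%2==0: print(round(ctrl.sense()['time_s'],2),a.mean(0).round(4),np.percentile(a[:,2],95).round(4),o.mean(0).round(4))
E
```

```text
17.95 [0.5555 0.1771 0.2307] 0.2442 [0.5503 0.1902 0.1006]
18.05 [0.5558 0.1771 0.2303] 0.2444 [0.5497 0.1901 0.1011]
18.15 [0.5559 0.1775 0.2304] 0.2438 [0.5497 0.1901 0.1015]
18.25 [0.5552 0.1778 0.231 ] 0.2448 [0.5499 0.1901 0.1011]
18.35 [0.5561 0.1772 0.2317] 0.2451 [0.5493 0.1907 0.1013]
18.45 [0.5555 0.1773 0.2308] 0.2439 [0.5499 0.19   0.1012]
18.55 [0.5557 0.1767 0.2303] 0.2434 [0.5497 0.1904 0.1011]
18.65 [0.5558 0.1769 0.2312] 0.2434 [0.5498 0.1904 0.1007]
18.75 [0.5555 0.1773 0.2307] 0.2439 [0.5498 0.1898 0.1018]
18.85 [0.5556 0.1773 0.2305] 0.2451 [0.5495 0.1904 0.1009]
18.95 [0.5557 0.1765 0.2304] 0.2444 [0.55   0.1897 0.1011]
19.05 [0.5556 0.1772 0.2301] 0.2443 [0.5492 0.1903 0.101 ]
19.15 [0.5554 0.177  0.231 ] 0.2451 [0.5497 0.1901 0.1011]
19.25 [0.5559 0.1774 0.2309] 0.2439 [0.5501 0.1905 0.1016]
19.35 [0.5562 0.1771 0.2311] 0.2444 [0.5499 0.1902 0.1013]
```

The sander is completely still and upright, so I'm handing in.

```bash
python3 -c "
from plant import ctrl
print(ctrl.sign_off())"
```

```text
the job is handed in; nothing more can be done
None
```

The palm sander is hanging by its hook on the seat bar between the yellow shoulders. I handed the job in at about 19.4 s of the 61 s allowed.

**What I did:** I gripped the yellow tab, carried the sander round and slid its hook over the bar from the side. I then let it down in small steps of about 40 mm/s at most. The arm sank about 81 mm, past the balance point by about 2 mm. I came back up until the wrist force read zero within noise, then opened the fingers and backed off. The gripper is well clear of the sander.

**Last checks:**
- **Stillness:** over the last 1.4 s before hand-in, the tab and dome stayed within 1 mm in the side camera, which is its noise level. A first pair of readings just after I backed off differed by 1–4 mm, but the longer check showed no movement.
- **Upright:** the tab sits above the dome to within a few mm. I judged this from the depth data only.
- **Release:** the tab top reads a few mm above where it was when I let go, but this camera read about 3 mm high at the start too. I saw no drop or spring-up.
- **Other things on the bench:** I never touched them. The detectors found tin, oil, funnel, wrench, driver, cup and both green sanders, but I have starting positions to compare only for the green sanders and the wrench, which had not moved.
- **Not confirmed:** the detectors missed the socket in the top view and misplaced it on the funnel in the side view, and the top view also mistook the sander for the oil. An earlier picture showed the socket standing clear of the sander. I had used up the picture limit, so I did not view a final picture.

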